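# Power the hob's igniter and press its knob on to light it

### The arm

A 6-joint arm with a two-finger parallel gripper is mounted at the origin on the work surface. World frame = base frame: x ahead of the robot, y to its left, z up, the work surface at z = 0. Lengths are in m, angles in rad, forces in N, time in s.
With the tool pointing down it reaches from about 0.375 to 0.975 m from the base axis. Payload 3.8 kg.
Tool frame: the origin (TCP) lies midway between the tips of the shut fingers; the grasp point (between the pads) lies 19 mm behind it; z points along the fingers, y is the direction in which the jaws open and shut (so a half turn about z gives the same grasp; the last joint's range is limited). The gripper opens to 85 mm and grips with 20 to 120 N. Pads are 22 mm wide; open, the fingers measure 114 mm over their backs; the gripper's body (76 mm by 85 mm) begins 54 mm behind the grasp point. The pads swing forward as they close: fully open they stand 13 mm farther back than shut.
Start: joints at [-1.323, 0.264, 1.604, -0, 1.274, -0.037], TCP at [0.19, -0.648, 0.231] pointing down, gripper open.
Joint ranges: [-2.63, 2.63], [-0.94, 2.18], [0.31, 2.57], [-1.31, 4.45], [0, 2.66], [-2.55, 2.55]. Speed limits (rad/s): [2.57, 2.57, 3.14, 3.14, 3.14, 3.14].

### API

Orientations are given as a rotation vector (axis times angle).
In Python, from workcell import bot gives the robot as it stands. The module is installed in compiled form; this text tells all that it offers.
- The arm moves only by the tool play_rows, never from a script. Its argument "series" is a list of rows, each an object with "translation": the shift along the tool's x, y, z in m, a list of three; "spin": the turn about the tool's z in units of 5 degrees (1.0 is 5 degrees). In form: [{"translation": [dx, dy, dz], "spin": spin}, ...]. A call has 1 to 5 rows; each row shifts and turns the commanded pose from where the row before left it, along the tool's axes as they then stand; what a row does not reach is not made up. A row lasts 1/10 s, in which the tool goes at most 50 mm and 8.59 degrees, less where a joint would pass 70% of its speed; a pose out of reach is approached as far as the arm can. A call is refused whole if a number of a shift passes 0.05 or a number of a turn 1, either way. A call with a gripper value outside its range is refused whole. "jaw" is the gripper's target within -1 to 1 (fully open at 1, half-way at 0, shut at -1), set as the call begins (left out, the last holds). The fingers move at their own pace and stop on an object; "force" is the grip in N (left out, the last holds). Time passes only in rows, so rows that do not move let the fingers close. It gives the time, the measured TCP pose, the force and the opening at its end, in the units of the state.
- bot.read_state(): the state, without advancing time (a new reading comes with each control period).
- bot.read_camera(name): name is "scene" or "side" or "wrist"; returns the picture (480x640x3 uint8, blue, green, red); there is no depth.
- bot.get_calibration(name): a dict with "fov_y" (degrees; the focal length in pixels is half the picture's height over the tangent of half this angle, whatever the lens; pixels are square), "cx", "cy" (the principal point, pixels), "R" (3x3) and "t" (3): a world point X has camera coordinates R X + t. Camera axes: x right, y down, z forward; pixel columns grow to the right and rows downward; lengths in m; the calibration is good to about 2 mm. A picture is of the moment at which its call begins: read the wrist's pose just before it. get_calibration takes no time and is no camera call; for the wrist camera it gives the pose at the moment of the call.
- bot.finish_job(): hands the job in, once; it reports no verdict.
The state is a dict: "time": time; "q": joint angles; "joint_vel": joint speeds; "joint_torque": joint torques, N m; "tool_pos": TCP position; "tcp_rot": TCP orientation; "wrist_force": force on the tool from outside, world axes, zero at the start; "torque": the same for the moment, N m; "width": opening from 0.0 (shut) to 1.0 (fully open).
Only numpy, scipy, OpenCV 4.12 (cv2) and the standard library are available. Lean on these libraries where they do the work, as an engineer would, in place of code of your own. Each camera call takes 0.05 s, during which the arm holds its last target. There are 200 camera calls.

### The job

Get the hob ready to light: drop the two battery cells from the tray, plus end up and one at a time, one into each of the two round wells in the hob's control strip and let go of them. Then take the loose control knob, turn it so that its flat matches the D-shaft, push it fully home on the shaft, and press it down to the bottom of the shaft's spring travel. Finish while still holding the knob pressed down like that (do not let go or ease off), and leave everything else on the counter where it is.

Things in the scene. Friction and masses are not known exactly. Their poses are not given: they have to be found in the camera images.
- knob: Loose black knob, bore down on the tray. Hub 46 mm across, 24 mm tall; on it a grip bar 12 mm thick, 42 long, 24 tall (48 mm in all). Origin: centre of underside; z up; x along the bar to its red-marked (pointer) end. Blind D bore from below: 18 mm deep, 14.4 mm across, its flat on the +x (pointer) side 3.5 mm from the axis. Yaw within 1.5 rad of the shaft's. 70 g.
- cell_1: one of two alike C-size battery cells, blue with a copper-coloured upper end, standing plus end up on the tray (tray floor 5 mm above the counter, rim 12 mm). Diameter 26 mm, 46 mm tall plus a 3 mm nub on top (8 mm across). Origin: centre of its underside; z up along the cell. About 65 g.
- cell_2: one of two alike C-size battery cells, blue with a copper-coloured upper end, standing plus end up on the tray (tray floor 5 mm above the counter, rim 12 mm). Diameter 26 mm, 46 mm tall plus a 3 mm nub on top (8 mm across). Origin: centre of its underside; z up along the cell. About 65 g.
- well_a (a point): Centre of the floor of a round well in the hob's grey control strip (side near the robot; hob 360 x 320 mm, top 60 mm above the counter). 29 mm wide, 34 mm deep, open on top: a seated cell stands 12 mm proud plus nub. 110 mm from the D-shaft, the nearer of the wells. Copper dot on the floor. The pan support (34 mm above the hob) starts 80 mm or more behind the line of wells and shaft.
- well_b (a point): Centre of the floor of the second well, the same as well_a and 80 mm from it along the strip, farther from the shaft.
- spindle_seat (a point): Centre of the top face of the white collar (58 mm wide) at the foot of the brass D-shaft on the control strip, 10 mm above the hob's top when not pressed. z up; x to the shaft's flat and the collar's red mark. Shaft: 16 mm tall above here, 12 mm across, flat 2.5 mm from the axis, tip tapered. Home: knob's origin on this point, x axes the same way (10 degrees of play). Turns only stiffly, 0.25 N m.
- stem (a joint): How far shaft and collar are pressed down, m: 0 released, 0.006 at the stop. Spring: about 3.6 N to start it moving, 7.2 N at the stop; it comes back up when not pressed.
- bowl: White ceramic bowl, 100 mm across, 45 mm tall, on the tray; a bystander. Origin: centre of the underside.
- dabba: Round stainless steel dabba, 87 mm across, 62 mm tall, on the tray; a bystander. Origin: centre of the underside.
- tub: Clear plastic tub with blue snap lid, 86 x 96 mm, 50 mm tall, on the tray; a bystander. Origin: centre of the underside.
- spoon: Wooden spoon, 210 mm long, lying along the far edge of the tray; a bystander.
- tumbler: Steel tumbler, 68 mm across, 90 mm tall, on the counter to the right of the hob; a bystander. Origin: centre of the underside.
- shaker: Small glass shaker with steel cap, 44 mm across, 80 mm tall, on the counter to the right of the hob; a bystander. Origin: centre of the underside.

How it is judged:
By the outcome, as a careful person would: the job done as asked, in the order asked, and still so for the second after the job is handed in, while the arm keeps its last pose, push and grip.
It also fails if it takes over 72 s, if anything falls off the work surface, if the arm or the gripper's body presses on something with over 40 N, if the wrist force passes 120 N, or if a joint passes its speed limit or range.

## Working session

There is one attempt and no reset: what is moved stays moved. The work goes in short steps, Python scripts to look and compute and a tool call to move; the robot and the scene stay as the last step left them, time stands still between calls to the robot, and variables do not carry over. Pictures are saved under pics/ and viewed, about 8 in all and at most 12, crops included, and the job is handed in when it is done.

Besides the shell and the picture viewer there is one more tool, called after "Emit:" by a JSON object that holds its "name" and its "arguments". play_rows: Moves the arm, as the interface text tells. Its arguments: {"type":"object","properties":{"series":{"type":"array","items":{"type":"object","properties":{"translation":{"type":"array","items":{"type":"number"}},"spin":{"type":"number"}}}},"jaw":{"type":"number"},"force":{"type":"number"}},"required":["series"]}

```bash
mkdir -p pics; cat > h.py <<'E'
import numpy as np, cv2, time
from scipy.spatial.transform import Rotation as Ro
from workcell import bot
def ray(c,u,v):
    f=240/np.tan(np.radians(c["fov_y"])/2); R=np.array(c["R"]);t=np.array(c["t"])
    d=R.T@np.array([(u-c["cx"])/f,(v-c["cy"])/f,1.]); return -R.T@t,d
def onz(c,u,v,z):
    o,d=ray(c,u,v); return o+d*(z-o[2])/d[2]
def proj(c,X):
    f=240/np.tan(np.radians(c["fov_y"])/2); p=np.array(c["R"])@np.array(X)+np.array(c["t"])
    return p[0]/p[2]*f+c["cx"],p[1]/p[2]*f+c["cy"]
E
python3 - <<'E'
from h import *
s=bot.read_state(); print(s)
for n in("scene","side","wrist"):
    c=bot.get_calibration(n); im=bot.read_camera(n); cv2.imwrite(f"pics/{n}0.png",im); np.save(f"pics/{n}0.npy",im)
    print(n,c, "lens pos",-np.array(c["R"]).T@np.array(c["t"]))
E
```

```text
{'time': 0.0, 'q': array([-1.32291833e+00,  2.64769223e-01,  1.60537792e+00, -5.56342058e-05,
        1.27370530e+00, -3.68847534e-02]), 'joint_vel': array([ 0.00026477, -0.00074515,  0.00120929, -0.00152571,  0.002113  ,
        0.00102511]), 'joint_torque': array([-8.05850741e-04, -5.15116847e+01, -3.67309391e+01, -1.03703705e-04,
        1.29437810e-02, -1.03398020e-05]), 'tool_pos': array([ 0.18943728, -0.64710565,  0.22994909]), 'tcp_rot': array([-3.10757990e+00, -4.45501790e-01,  4.56526668e-04]), 'wrist_force': array([-0.23340938, -0.12655437,  0.24397177]), 'torque': array([ 0.0222843 , -0.02195708, -0.02069539]), 'width': 1.0038888446136003}
scene {'fov_y': 45.347493203744506, 'cx': 325.07941135069876, 'cy': 240.6711910077327, 'R': array([[-0.65377784,  0.75652074, -0.01584006],
       [ 0.59827435,  0.5039794 , -0.62295471],
       [-0.46329509, -0.41675068, -0.78209752]]), 't': array([ 0.43108594, -0.26410542,  1.62256883])} lens pos [1.19157011 0.4831849  1.11130977]
side {'fov_y': 46.600170654449386, 'cx': 317.4361949321215, 'cy': 232.95162659924827, 'R': array([[-0.86616669, -0.49959982,  0.01246154],
       [-0.36867403,  0.62194619, -0.6908418 ],
       [ 0.33739403, -0.6029784 , -0.72289855]]), 't': array([0.48748231, 0.282996  , 1.07629903])} lens pos [0.16343734 0.71652286 0.96748569]
wrist {'fov_y': 62.39549696846852, 'cx': 326.98642226184364, 'cy': 239.5632008523141, 'R': array([[ 0.28131262, -0.95961094, -0.0031724 ],
       [-0.913865  , -0.26890774,  0.30420287],
       [-0.29276948, -0.08267696, -0.95260199]]), 't': array([-0.67319819, -0.0399135 ,  0.38111932])} lens pos [ 0.2644837  -0.62523161  0.37306118]
```

View pics/scene0.png

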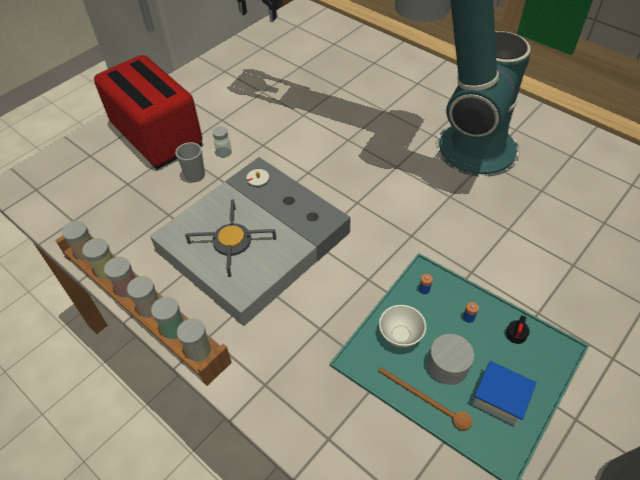

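View pics/wrist0.png

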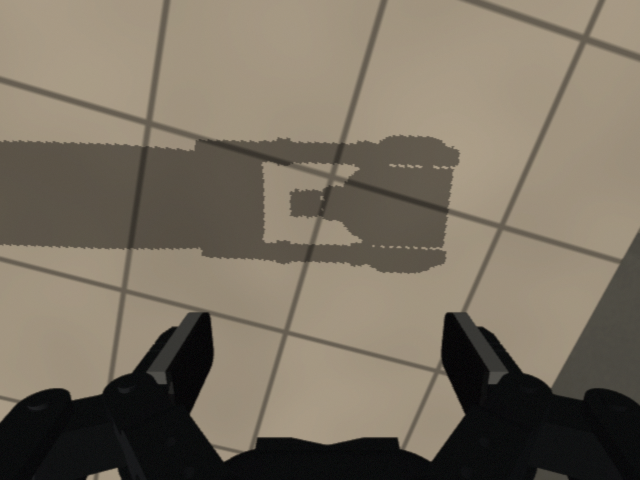

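Scene view: the cells are at about (426,284) and (471,312), the knob at (518,330), the wells at (289,201) and (312,216), and the shaft collar at (258,177). The wrist view shows only the counter.

View pics/side0.png

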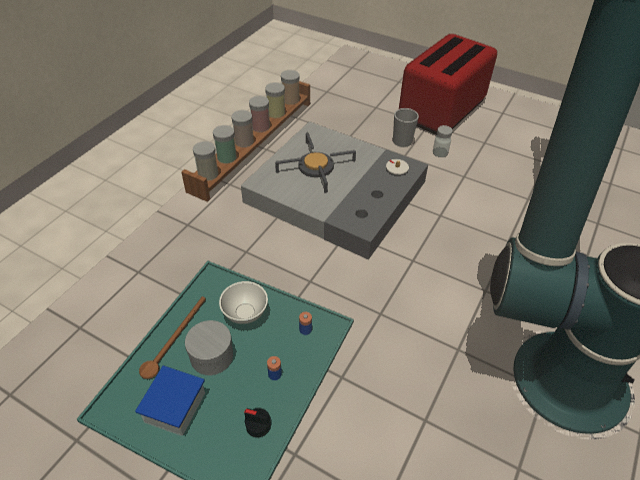

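```bash
python3 - <<'E'
from h import *
for n in("scene","side"):
    c=bot.get_calibration(n); im=np.load(f"pics/{n}0.npy"); hsv=cv2.cvtColor(im,cv2.COLOR_BGR2HSV)
    H,S,V=[hsv[...,i].astype(int) for i in range(3)]
    ms={"blue":(H>105)&(H<130)&(S>120)&(V>40),"copper":(H>4)&(H<16)&(S>100)&(V>90),"red":((H<4)|(H>174))&(S>150)&(V>90),"white":(S<40)&(V>200),"black":(V<38)}
    for k,m in ms.items():
        N,_,st,ce=cv2.connectedComponentsWithStats(m.astype(np.uint8))
        for i in range(1,N):
            if 12<st[i,4]<3000:
                print(n,k,st[i].tolist(),ce[i].round(1),"z.06",onz(c,*ce[i],.06).round(3)[:2],"z.054",onz(c,*ce[i],.051).round(3)[:2],"z.005",onz(c,*ce[i],.005).round(3)[:2])
E
```

```text
scene blue [419, 284, 12, 10, 74] [424.  288.9] z.06 [0.531 0.177] z.054 [0.526 0.174] z.005 [0.497 0.161]
scene blue [464, 311, 12, 11, 78] [468.4 317.1] z.06 [0.53  0.288] z.054 [0.524 0.287] z.005 [0.495 0.278]
scene blue [475, 361, 61, 59, 2080] [505.3 389.6] z.06 [0.623 0.429] z.054 [0.618 0.429] z.005 [0.593 0.426]
scene copper [56, 236, 8, 7, 34] [ 59.7 239.2] z.06 [ 0.97  -0.561] z.054 [ 0.968 -0.569] z.005 [ 0.959 -0.615]
scene copper [64, 247, 163, 127, 1659] [149.3 319.4] z.06 [ 0.971 -0.223] z.054 [ 0.969 -0.229] z.005 [ 0.959 -0.26 ]
scene copper [421, 274, 12, 12, 96] [426.1 279.4] z.06 [0.508 0.166] z.054 [0.502 0.163] z.005 [0.472 0.149]
scene copper [466, 302, 13, 12, 105] [471.7 307.8] z.06 [0.506 0.282] z.054 [0.5  0.28] z.005 [0.47  0.271]
scene copper [182, 315, 5, 5, 15] [183.9 317.2] z.06 [ 0.919 -0.171] z.054 [ 0.917 -0.176] z.005 [ 0.905 -0.205]
scene copper [379, 368, 92, 62, 607] [435.5 404.1] z.06 [0.734 0.343] z.054 [0.73  0.342] z.005 [0.71  0.336]
scene red [151, 134, 4, 7, 13] [152.9 137.2] z.06 [ 0.599 -0.677] z.054 [ 0.594 -0.687] z.005 [ 0.568 -0.73
[... 3740 characters left out ...]
  -0.017] z.005 [ 0.045 -0.054]
side black [491, 291, 9, 13, 45] [494.5 297. ] z.06 [ 0.186 -0.068] z.054 [ 0.186 -0.076] z.005 [ 0.187 -0.116]
side black [530, 319, 9, 5, 14] [532.9 321.5] z.06 [ 0.102 -0.048] z.054 [ 0.101 -0.055] z.005 [ 0.098 -0.094]
side black [540, 322, 13, 5, 21] [545.2 324.3] z.06 [ 0.079 -0.054] z.054 [ 0.078 -0.061] z.005 [ 0.074 -0.1  ]
side black [571, 325, 26, 20, 184] [582.4 333.2] z.06 [ 0.012 -0.07 ] z.054 [ 0.01  -0.077] z.005 [ 0.002 -0.117]
side black [621, 374, 13, 9, 62] [626.7 378.8] z.06 [-0.079 -0.01 ] z.054 [-0.082 -0.017] z.005 [-0.094 -0.054]
side black [245, 409, 26, 28, 515] [257.6 422.7] z.06 [0.452 0.397] z.054 [0.455 0.394] z.005 [0.469 0.378]
```

Side view: it matches the scene view, with cells at (305,322) and (274,368), the knob at (257,420), the shaft at (398,166) and the wells at (377,194) and (362,213). The cells come out near (0.498,0.165) and (0.497,0.282), and the shaft near (0.52,-0.34). I'll move to look from close by, starting with the control strip, which is on the way.

Emit:
{"name": "play_rows", "arguments": {"series": [{"translation":[0.035,-0.034,0],"spin":0.82},{"translation":[0.035,-0.034,0],"spin":0.82},{"translation":[0.035,-0.034,0],"spin":0.82},{"translation":[0.035,-0.034,0],"spin":0.82},{"translation":[0.031,-0.039,0],"spin":0}], "jaw": 1, "force": 40}}

```text
time: 0.65
tool_pos: [0.3349, -0.4492, 0.231]
tcp_rot: [-3.141, 0.006, -0.0]
wrist_force: [-0.3, 0.7, 0.3]
width: 1.0
```

Emit:
{"name": "play_rows", "arguments": {"series": [{"translation":[0.031,-0.039,0],"spin":0},{"translation":[0.031,-0.039,0],"spin":0},{"translation":[0.031,-0.039,0],"spin":0},{"translation":[0.031,-0.039,0],"spin":0},{"translation":[0,0,0],"spin":0}]}}

```text
time: 1.15
tool_pos: [0.4613, -0.2901, 0.2311]
tcp_rot: [-3.139, -0.008, -0.002]
wrist_force: [0.3, -0.9, -0.2]
width: 0.999
```

```bash
cat >> h.py <<'E'
def snap(name,tag,view=True):
    c=bot.get_calibration(name); im=bot.read_camera(name); cv2.imwrite(f"pics/{tag}.png",im); np.savez(f"pics/{tag}.npz",im=im,**{k:np.array(v) for k,v in c.items()}); return im,c
def load(tag):
    z=np.load(f"pics/{tag}.npz"); return z["im"],{k:z[k] for k in z if k!="im"}
def st():
    s=bot.read_state(); R=Ro.from_rotvec(s["tcp_rot"]).as_matrix()
    print("t",round(s["time"],2),"tcp",s["tool_pos"].round(4),"yaw",np.degrees(np.arctan2(R[1,0],R[0,0])).round(2),"z",R[:,2].round(3),"F",s["wrist_force"].round(1),"w",round(s["width"],3),"q",s["q"].round(2)); return s
def blobs(m,lo=30,hi=1e6):
    N,l,s,ce=cv2.connectedComponentsWithStats(m.astype(np.uint8)); return [(s[i].tolist(),ce[i]) for i in range(1,N) if lo<s[i,4]<hi]
E
python3 -c "
from h import *
st(); im,c=snap('wrist','w1'); st()"
```

```text
t 1.15 tcp [ 0.4613 -0.2901  0.2311] yaw 0.28 z [ 0.001  0.002 -1.   ] F [ 0.3 -0.9 -0.2] w 0.999 q [-0.61  0.02  1.88  0.    1.24  0.96]
t 1.2 tcp [ 0.4598 -0.2924  0.231 ] yaw 0.23 z [-0.  0. -1.] F [0.3 0.3 0.1] w 0.999 q [-0.61  0.02  1.88  0.    1.24  0.95]
```

View pics/w1.png

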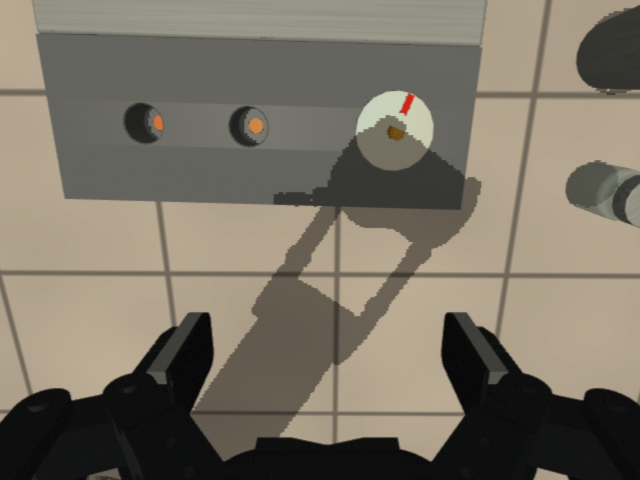

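Wrist view: the wells are at (143,123) and (249,126) with their copper dots showing, the collar is centred near (395,130), and its red mark at (407,104) points roughly along +x. I'll measure from a settled frame.

```bash
cat > shaft.py <<'E'
from h import *
def meas(tag):
    im,c=load(tag); hsv=cv2.cvtColor(im,cv2.COLOR_BGR2HSV); H,S,V=[hsv[...,i].astype(int) for i in range(3)]
    reg=np.zeros(H.shape,bool); reg[:290]=1
    d=[]
    for s,ce in blobs((H>6)&(H<16)&(S>130)&(V>120)&reg,20,900):
        p=onz(c,*ce,.026); d.append(p); print("dot",s,ce.round(1),p.round(4))
    for s,ce in blobs(((H<5)|(H>174))&(S>150)&(V>80)&reg,20,900):
        q=onz(c,*ce,.07); print("red",s,ce.round(1),q.round(4))
        y,x=ce[::-1].astype(int); 
    return im,c,H,S,V
if __name__=="__main__":
    import sys
    st(); snap("wrist","w1b"); im,c,H,S,V=meas("w1b"); 
    print("spots",hsv if 0 else [ (p,im[p[1],p[0]].tolist()) for p in [(370,110),(370,140),(420,150),(396,133),(330,80),(345,180)]])
    # well rims: dark pixel regions
    for s,ce in blobs(((V<60)|((H>6)&(H<16)&(S>130)&(V>120)))&(np.arange(480)[:,None]<180)&(np.arange(640)[None]<300),200): print("well blob",s,ce.round(1),onz(c,*ce,.06).round(4), "ext", onz(c,s[0],s[1]+s[3]/2,.06).round(4),onz(c,s[0]+s[2],s[1]+s[3]/2,.06).round(4))
    # collar: warm-ish / not blue-grey: compare b-r
    b,g,r=[im[...,i].astype(int) for i in range(3)]
    m=((V>180)|((V>90)&(r-b>8)))&(np.arange(480)[:,None]<175)&(np.arange(480)[:,None]>85)&(np.arange(640)[None]<445)&(np.arange(640)[None]>345)
    m=cv2.morphologyEx(m.astype(np.uint8),cv2.MORPH_OPEN,np.ones((3,3)))
    cs,_=cv2.findContours(m,cv2.RETR_EXTERNAL,cv2.CHAIN_APPROX_NONE); k=max(cs,key=cv2.contourArea)
    h=cv2.convexHull(k); e=cv2.fitEllipse(h); print("collar",cv2.boundingRect(k),e,onz(c,*e[0],.07).round(4))
    P=np.array([onz(c,*p[0],.07)[:2] for p in h]); A=np.c_[2*P,np.ones(len(P))]; sol=np.linalg.lstsq(A,(P**2).sum(1),rcond=None)[0]; print("circle",sol[:2].round(4),"r",np.sqrt(sol[2]+sol[0]**2+sol[1]**2).round(4))
E
python3 shaft.py
```

```text
t 1.2 tcp [ 0.4598 -0.2924  0.231 ] yaw 0.23 z [-0.  0. -1.] F [0.3 0.3 0.1] w 0.999 q [-0.61  0.02  1.88  0.    1.24  0.95]
dot [150, 114, 9, 14, 100] [154.3 120.3] [ 0.5311 -0.146   0.026 ]
dot [246, 116, 14, 15, 166] [252.2 122.9] [ 0.5294 -0.2283  0.026 ]
red [397, 91, 14, 21, 125] [403.6 100.8] [ 0.5463 -0.3467  0.07  ]
spots [((370, 110), [187, 209, 201]), ((370, 140), [97, 111, 116]), ((420, 150), [95, 110, 114]), ((396, 133), [23, 81, 111]), ((330, 80), [93, 100, 99]), ((345, 180), [52, 56, 56])]
well blob [121, 101, 32, 41, 857] [134.9 120.8] [ 0.5313 -0.1454  0.06  ] ext [ 0.5308 -0.1348  0.06  ] [ 0.5309 -0.1591  0.06  ]
well blob [226, 104, 29, 41, 524] [236.3 124.7] [ 0.5289 -0.2223  0.06  ] ext [ 0.529  -0.2145  0.06  ] [ 0.5291 -0.2365  0.06  ]
collar (351, 87, 80, 81) ((390.880126953125, 126.80689239501953), (78.32344055175781, 82.12389373779297), 36.893463134765625) [ 0.5282 -0.3385  0.07  ]
circle [ 0.5273 -0.3385] r 0.029
```

Shaft and wells agree with the given sizes: the collar radius measures 29.0 mm and the shaft to well_a distance 110 mm. The shaft is at (0.5275,-0.3385) with its flat at about -24°, well_a at (0.529,-0.228) and well_b at about (0.531,-0.1485). Next I'll look over the tray.

Emit:
{"name": "play_rows", "arguments": {"series": [{"translation":[0,-0.05,0],"spin":0},{"translation":[0,-0.05,0],"spin":0},{"translation":[0,-0.05,0],"spin":0},{"translation":[0,-0.05,0],"spin":0},{"translation":[0,-0.05,0],"spin":0}]}}

```text
time: 1.75
tool_pos: [0.458, -0.0451, 0.2313]
tcp_rot: [3.141, -0.008, 0.0]
wrist_force: [0.8, 0.0, 1.0]
width: 1.002
```

Emit:
{"name": "play_rows", "arguments": {"series": [{"translation":[0,-0.05,0],"spin":0},{"translation":[0,-0.05,0],"spin":0},{"translation":[0,-0.05,0],"spin":0},{"translation":[0,-0.05,0],"spin":0},{"translation":[0,-0.05,0],"spin":0}]}}

```text
time: 2.25
tool_pos: [0.4595, 0.2052, 0.2314]
tcp_rot: [3.141, -0.006, 0.001]
wrist_force: [1.4, -0.2, 0.3]
width: 0.999
```

Emit:
{"name": "play_rows", "arguments": {"series": [{"translation":[0,-0.03,0],"spin":0},{"translation":[0,0,0],"spin":0}]}}

```text
time: 2.45
tool_pos: [0.4596, 0.2368, 0.2311]
tcp_rot: [-3.141, -0.001, 0.0]
wrist_force: [0.8, -0.4, -0.5]
width: 1.001
```

```bash
python3 - <<'E'
from h import *
st(); im,c=snap('wrist','w2'); st()
hsv=cv2.cvtColor(im,cv2.COLOR_BGR2HSV); H,S,V=[hsv[...,i].astype(int) for i in range(3)]
for s,ce in blobs((H>4)&(H<18)&(S>90)&(V>80),60):
    print("cop",s,ce.round(1),onz(c,*ce,.051).round(4))
for s,ce in blobs(((H<5)|(H>174))&(S>150)&(V>80),20):
    print("red",s,ce.round(1),onz(c,*ce,.053).round(4))
E
```

```text
t 2.45 tcp [0.4596 0.2368 0.2311] yaw 0.03 z [-0.     0.001 -1.   ] F [ 0.8 -0.4 -0.5] w 1.001 q [ 0.43 -0.04  1.94  0.    1.24  2.  ]
t 2.5 tcp [0.4595 0.2349 0.2309] yaw -0.02 z [-0.    -0.001 -1.   ] F [-0.5 -0.5  0.6] w 1.0 q [ 0.42 -0.04  1.94 -0.    1.24  2.  ]
cop [403, 149, 32, 32, 714] [418.7 164.2] [0.4982 0.1636 0.051 ]
cop [258, 150, 33, 32, 722] [274.2 165.8] [0.4969 0.2803 0.051 ]
red [140, 177, 17, 27, 222] [147.4 190.7] [0.4767 0.3847 0.053 ]
```

View pics/w2.png

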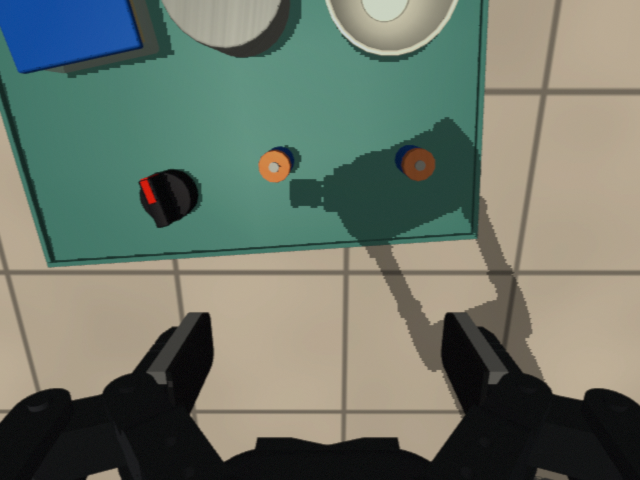

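Wrist view: the copper cell tops are at (274,166) and (419,164), about 32 px across, which is 26 mm at that range. The knob is near (168,195) with its red pointer side at (148,190). I'll start with cell_1 at (0.498,0.1636).

Emit:
{"name": "play_rows", "arguments": {"series": [{"translation":[0.0195,0.036,0.02],"spin":0},{"translation":[0.019,0.0355,0.025],"spin":0},{"translation":[0,0,0.045],"spin":0},{"translation":[0,0,0.03],"spin":0},{"translation":[0,0,0],"spin":0}], "jaw": 0.4}}

```text
time: 3.0
tool_pos: [0.4934, 0.1593, 0.1062]
tcp_rot: [3.138, -0.008, -0.016]
wrist_force: [-1.1, 0.7, -0.6]
width: 0.698
```

```bash
python3 - <<'E'
from h import *
st(); im,c=snap('wrist','w3'); st()
hsv=cv2.cvtColor(im,cv2.COLOR_BGR2HSV); H,S,V=[hsv[...,i].astype(int) for i in range(3)]
for s,ce in blobs((H>4)&(H<18)&(S>90)&(V>80),60):
    print("cop",s,ce.round(1),onz(c,*ce,.051).round(4))
E
```

```text
t 3.0 tcp [0.4934 0.1593 0.1062] yaw -0.31 z [-0.01  -0.004 -1.   ] F [-1.1  0.7 -0.6] w 0.698 q [ 0.26  0.09  2.05 -0.    1.01  1.84]
t 3.05 tcp [0.4955 0.1605 0.109 ] yaw -0.26 z [-0.006 -0.002 -1.   ] F [-0.4 -1.2 -0.5] w 0.699 q [ 0.27  0.09  2.05 -0.    1.01  1.84]
cop [297, 229, 48, 50, 1672] [320.6 253.6] [0.4997 0.163  0.051 ]
cop [76, 233, 56, 50, 1852] [103.7 256.8] [0.4986 0.2782 0.051 ]
```

Emit:
{"name": "play_rows", "arguments": {"series": [{"translation":[0,0,0.03],"spin":0},{"translation":[0,0,0.03],"spin":0},{"translation":[0,0,0.02],"spin":0},{"translation":[0,0,0.0],"spin":0},{"translation":[0,0,0],"spin":0}]}}

```text
time: 3.55
tool_pos: [0.4991, 0.1634, 0.0333]
tcp_rot: [-3.141, 0.003, -0.004]
wrist_force: [-0.2, 0.3, 0.3]
width: 0.694
```

```bash
python3 -c "
from h import *
s=st()"
```

```text
t 3.55 tcp [0.4991 0.1634 0.0333] yaw -0.11 z [ 0.002  0.001 -1.   ] F [-0.2  0.3  0.3] w 0.694 q [ 0.27  0.19  2.1  -0.    0.85  1.84]
```

Emit:
{"name": "play_rows", "arguments": {"series": [{"translation":[0,0,0.009],"spin":0},{"translation":[0,0,0],"spin":0}]}}

```text
time: 3.75
tool_pos: [0.4983, 0.1636, 0.0231]
tcp_rot: [-3.141, 0.002, -0.002]
wrist_force: [-0.7, 0.2, 0.4]
width: 0.699
```

Emit:
{"name": "play_rows", "arguments": {"series": [{"translation":[0,0,0],"spin":0},{"translation":[0,0,0],"spin":0},{"translation":[0,0,0],"spin":0},{"translation":[0,0,0],"spin":0},{"translation":[0,0,0],"spin":0}], "jaw": -1, "force": 40}}

```text
time: 4.25
tool_pos: [0.498, 0.1636, 0.0229]
tcp_rot: [-3.141, 0.002, -0.001]
wrist_force: [-0.8, -0.3, 5.0]
width: 0.29
```

Emit:
{"name": "play_rows", "arguments": {"series": [{"translation":[0,0,0],"spin":0},{"translation":[0,0,0],"spin":0},{"translation":[0,0,0],"spin":0}]}}

```text
time: 4.55
tool_pos: [0.498, 0.1636, 0.0229]
tcp_rot: [-3.141, 0.002, -0.001]
wrist_force: [-1.4, -0.9, 6.7]
width: 0.288
```

Gripped. I'll lift and carry it to well_b.

Emit:
{"name": "play_rows", "arguments": {"series": [{"translation":[0,0,-0.03],"spin":0},{"translation":[0,0,-0.05],"spin":0},{"translation":[0,0.02,-0.045],"spin":0},{"translation":[0.005,0.045,-0.005],"spin":0},{"translation":[0.007,0.047,0],"spin":0}]}}

```text
time: 5.05
tool_pos: [0.5111, 0.0512, 0.1551]
tcp_rot: [-3.141, -0.002, -0.009]
wrist_force: [0.8, 0.3, -1.5]
width: 0.293
```

Emit:
{"name": "play_rows", "arguments": {"series": [{"translation":[0.007,0.048,0],"spin":0},{"translation":[0.007,0.048,0],"spin":0},{"translation":[0.007,0.048,0],"spin":0},{"translation":[0,0.04,0],"spin":0},{"translation":[0,0.016,0],"spin":0}]}}

```text
time: 5.55
tool_pos: [0.5297, -0.1519, 0.1517]
tcp_rot: [3.141, -0.007, -0.001]
wrist_force: [0.4, 0.2, -0.6]
width: 0.29
```

Emit:
{"name": "play_rows", "arguments": {"series": [{"translation":[0,0,0],"spin":0},{"translation":[0,0,0],"spin":0},{"translation":[0,0,0],"spin":0}]}}

```text
time: 5.85
tool_pos: [0.5298, -0.1471, 0.1519]
tcp_rot: [-3.141, 0.0, 0.001]
wrist_force: [-0.2, 0.8, 0.2]
width: 0.285
```

```bash
python3 - <<'E'
from h import *
st(); im,c=snap('wrist','w4'); st()
hsv=cv2.cvtColor(im,cv2.COLOR_BGR2HSV); H,S,V=[hsv[...,i].astype(int) for i in range(3)]
s=bot.read_state()
for s,ce in blobs((H>4)&(H<18)&(S>90)&(V>80),40):
    print("cop",s,ce.round(1),"z.026",onz(c,*ce,.026).round(4),"celltop z.179",onz(c,*ce,.179).round(4))
E
```

```text
t 5.85 tcp [ 0.5298 -0.1471  0.1519] yaw -0.01 z [-0.001  0.001 -1.   ] F [-0.2  0.8  0.2] w 0.285 q [-0.32  0.09  1.96  0.    1.09  1.25]
t 5.9 tcp [ 0.5299 -0.147   0.152 ] yaw 0.01 z [-0.001  0.001 -1.   ] F [ 0.9 -0.5 -1.1] w 0.288 q [-0.32  0.09  1.96  0.    1.09  1.25]
cop [322, 219, 18, 17, 240] [330.3 227.3] z.026 [ 0.5309 -0.1487  0.026 ] celltop z.179 [ 0.5748 -0.1477  0.179 ]
cop [438, 225, 15, 14, 139] [446. 232.] z.026 [ 0.5275 -0.2305  0.026 ] celltop z.179 [ 0.5733 -0.183   0.179 ]
cop [290, 309, 75, 81, 4337] [327.  347.9] z.026 [ 0.433  -0.1464  0.026 ] celltop z.179 [ 0.5326 -0.1467  0.179 ]
```

View pics/w4.png

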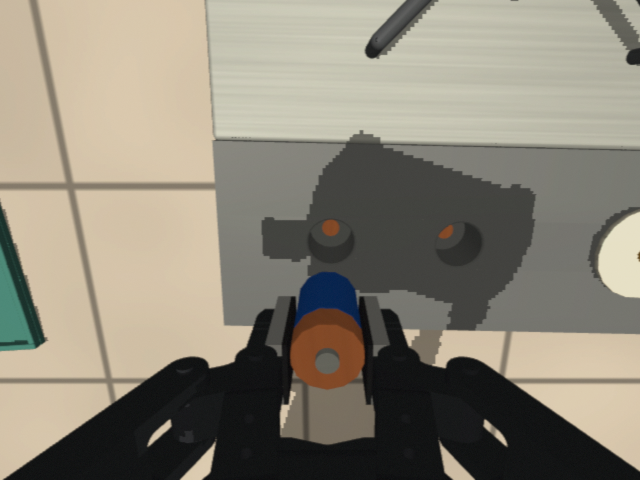

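Wrist view: the cell is held upright, with its nub at (328,361). The rim of well_b is centred near (331,241) and that of well_a near (459,243).

```bash
python3 - <<'E'
from h import *
im,c=load('w4')
hsv=cv2.cvtColor(im,cv2.COLOR_BGR2HSV); H,S,V=[hsv[...,i].astype(int) for i in range(3)]
yy,xx=np.mgrid[:480,:640]
for s,ce in blobs((S<70)&(V>60)&(abs(xx-328)<16)&(abs(yy-360)<16),40): print("nub",s,ce.round(1),onz(c,*ce,.183).round(4))
for (x0,x1) in((305,358),(432,486)):
    m=((V<50)|((H>4)&(H<18)&(S>90)))&(yy>214)&(yy<268)&(xx>x0)&(xx<x1)
    g=V[214:268:6,x0:x1:5]
    m=cv2.morphologyEx(m.astype(np.uint8),cv2.MORPH_OPEN,np.ones((3,3)))
    cs,_=cv2.findContours(m,cv2.RETR_EXTERNAL,cv2.CHAIN_APPROX_NONE)
    if not cs: print(g); continue
    h=cv2.convexHull(np.vstack(cs)); P=np.array([onz(c,*p[0],.06)[:2] for p in h]); 
    (a,r)=cv2.minEnclosingCircle(P.astype(np.float32)*1000)
    print("well",cv2.boundingRect(h),np.array(a).round(1),round(r,1))
E
```

```text
nub [316, 348, 23, 26, 478] [326.9 360.5] [ 0.5304 -0.1467  0.183 ]
well (308, 219, 46, 42) [ 531.7 -148.7] 14.3
well (439, 223, 43, 41) [ 529.9 -228.3] 14.4
```

Emit:
{"name": "play_rows", "arguments": {"series": [{"translation":[0.001,0.0017,0.03],"spin":0},{"translation":[0,0,0.03],"spin":0},{"translation":[0,0,0.005],"spin":0},{"translation":[0,0,0],"spin":0},{"translation":[0,0,0],"spin":0}]}}

```text
time: 6.4
tool_pos: [0.5321, -0.1499, 0.0886]
tcp_rot: [3.141, -0.001, 0.003]
wrist_force: [-0.1, 0.3, -0.7]
width: 0.288
```

Emit:
{"name": "play_rows", "arguments": {"series": [{"translation":[0,0,0.008],"spin":0},{"translation":[0,0,0.008],"spin":0},{"translation":[0,0,0.007],"spin":0},{"translation":[0,0,0],"spin":0},{"translation":[0,0,0],"spin":0}]}}

```text
time: 6.9
tool_pos: [0.531, -0.1504, 0.0641]
tcp_rot: [3.141, -0.002, -0.0]
wrist_force: [-0.3, 0.4, -1.4]
width: 0.291
```

No contact force, and the cell is about 14 mm into the well. I'll release it.

Emit:
{"name": "play_rows", "arguments": {"series": [{"translation":[0,-0.0015,0],"spin":0},{"translation":[0,0,0],"spin":0},{"translation":[0,0,0],"spin":0},{"translation":[0,0,0],"spin":0},{"translation":[0,0,0],"spin":0}], "jaw": 0.1}}

```text
time: 7.4
tool_pos: [0.5312, -0.1488, 0.0644]
tcp_rot: [3.142, -0.002, 0.0]
wrist_force: [-0.9, 0.3, 0.4]
width: 0.554
```

Emit:
{"name": "play_rows", "arguments": {"series": [{"translation":[0,0,-0.02],"spin":0},{"translation":[0,0,-0.04],"spin":0},{"translation":[0,0,-0.045],"spin":0},{"translation":[0,0,-0.02],"spin":0},{"translation":[0,0,0],"spin":0}]}}

```text
time: 7.9
tool_pos: [0.5341, -0.1498, 0.1941]
tcp_rot: [3.139, -0.002, 0.013]
wrist_force: [0.3, -0.4, -0.1]
width: 0.551
```

```bash
python3 - <<'E'
from h import *
st(); im,c=snap('wrist','w5'); st()
hsv=cv2.cvtColor(im,cv2.COLOR_BGR2HSV); H,S,V=[hsv[...,i].astype(int) for i in range(3)]
for s,ce in blobs((H>4)&(H<18)&(S>90)&(V>80),40):
    print("cop",s,ce.round(1),"z.072",onz(c,*ce,.072).round(4),"z.09",onz(c,*ce,.09).round(4))
for s,ce in blobs((H>105)&(H<130)&(S>120)&(V>40),20): print("blue",s)
E
```

```text
t 7.9 tcp [ 0.5341 -0.1498  0.1941] yaw -0.08 z [ 0.008 -0.003 -1.   ] F [ 0.3 -0.4 -0.1] w 0.551 q [-0.32  0.06  1.91  0.    1.16  1.25]
t 7.95 tcp [ 0.5324 -0.1492  0.1913] yaw -0.08 z [ 0.004 -0.001 -1.   ] F [-0.  -0.3 -1.3] w 0.552 q [-0.32  0.06  1.91  0.    1.16  1.25]
cop [309, 216, 37, 39, 972] [327.  235.1] z.072 [ 0.5317 -0.1495  0.072 ] z.09 [ 0.537  -0.1495  0.09  ]
cop [418, 216, 15, 14, 140] [425.6 223. ] z.072 [ 0.5403 -0.2179  0.072 ] z.09 [ 0.5451 -0.2133  0.09  ]
blue [311, 212, 32, 12, 119]
```

The cell stands in well_b at (0.5317,-0.1495), and its apparent size fits a top at z of about 0.072. Now for cell_2.

Emit:
{"name": "play_rows", "arguments": {"series": [{"translation":[-0.005,-0.048,0],"spin":0},{"translation":[-0.005,-0.048,0],"spin":0},{"translation":[-0.005,-0.048,0],"spin":0},{"translation":[-0.005,-0.048,0],"spin":0},{"translation":[-0.005,-0.048,0],"spin":0}], "jaw": 0.4}}

```text
time: 8.45
tool_pos: [0.5043, 0.0927, 0.1867]
tcp_rot: [3.141, -0.003, -0.006]
wrist_force: [0.5, 0.6, 1.2]
width: 0.703
```

Emit:
{"name": "play_rows", "arguments": {"series": [{"translation":[-0.005,-0.048,0],"spin":0},{"translation":[-0.003,-0.048,0],"spin":0},{"translation":[0,-0.048,0.01],"spin":0},{"translation":[0,-0.04,0.025],"spin":0},{"translation":[0,-0.004,0.045],"spin":0}]}}

```text
time: 8.95
tool_pos: [0.5002, 0.2847, 0.11]
tcp_rot: [-3.137, -0.004, -0.008]
wrist_force: [0.3, 0.2, -0.1]
width: 0.696
```

Emit:
{"name": "play_rows", "arguments": {"series": [{"translation":[0,0,0],"spin":0},{"translation":[0,0,0],"spin":0},{"translation":[0,0,0],"spin":0}]}}

```text
time: 9.25
tool_pos: [0.4993, 0.2789, 0.1101]
tcp_rot: [-3.141, 0.004, -0.001]
wrist_force: [0.6, 0.1, 0.5]
width: 0.703
```

```bash
python3 - <<'E'
from h import *
st(); im,c=snap('wrist','w6'); st()
hsv=cv2.cvtColor(im,cv2.COLOR_BGR2HSV); H,S,V=[hsv[...,i].astype(int) for i in range(3)]
for s,ce in blobs((H>4)&(H<18)&(S>90)&(V>80),40):
    print("cop",s,ce.round(1),"z.051",onz(c,*ce,.051).round(4))
E
```

```text
t 9.25 tcp [0.4993 0.2789 0.1101] yaw -0.13 z [ 0.001  0.    -1.   ] F [0.6 0.1 0.5] w 0.703 q [ 0.47  0.18  1.95 -0.    1.02  2.04]
t 9.3 tcp [0.5   0.279 0.111] yaw -0.15 z [ 0.002  0.001 -1.   ] F [ 0.5 -0.2 -0.3] w 0.699 q [ 0.47  0.18  1.95 -0.    1.02  2.04]
cop [303, 241, 46, 49, 1596] [325.2 264.6] z.051 [0.4985 0.2804 0.051 ]
```

Emit:
{"name": "play_rows", "arguments": {"series": [{"translation":[-0.001,-0.0015,0.03],"spin":0},{"translation":[0,0,0.03],"spin":0},{"translation":[0,0,0.019],"spin":0},{"translation":[0,0,0.008],"spin":0},{"translation":[0,0,0],"spin":0}]}}

```text
time: 9.8
tool_pos: [0.4981, 0.2802, 0.0227]
tcp_rot: [-3.142, 0.004, -0.0]
wrist_force: [0.2, 0.0, -0.3]
width: 0.702
```

Emit:
{"name": "play_rows", "arguments": {"series": [{"translation":[0,0,0],"spin":0},{"translation":[0,0,0],"spin":0},{"translation":[0,0,0],"spin":0}]}}

```text
time: 10.1
tool_pos: [0.4988, 0.2813, 0.0238]
tcp_rot: [-3.14, 0.002, -0.004]
wrist_force: [0.4, 0.7, 0.4]
width: 0.701
```

Emit:
{"name": "play_rows", "arguments": {"series": [{"translation":[0,0,0],"spin":0},{"translation":[0,0,0],"spin":0},{"translation":[0,0,0],"spin":0},{"translation":[0,0,0],"spin":0},{"translation":[0,0,0],"spin":0}], "jaw": -1}}

```text
time: 10.6
tool_pos: [0.4979, 0.281, 0.0227]
tcp_rot: [-3.141, 0.002, -0.001]
wrist_force: [-0.9, -0.5, 4.4]
width: 0.293
```

Emit:
{"name": "play_rows", "arguments": {"series": [{"translation":[0,0,0],"spin":0},{"translation":[0,0,0],"spin":0},{"translation":[0,0,0],"spin":0}]}}

```text
time: 10.9
tool_pos: [0.498, 0.2809, 0.0227]
tcp_rot: [-3.141, 0.002, -0.001]
wrist_force: [-1.7, 0.0, 4.8]
width: 0.29
```

Emit:
{"name": "play_rows", "arguments": {"series": [{"translation":[0,0,-0.03],"spin":0},{"translation":[0,0,-0.05],"spin":0},{"translation":[0,0.02,-0.045],"spin":0},{"translation":[0.004,0.047,-0.005],"spin":0},{"translation":[0.004,0.049,0],"spin":0}]}}

```text
time: 11.4
tool_pos: [0.5073, 0.1649, 0.155]
tcp_rot: [-3.14, -0.002, -0.009]
wrist_force: [1.6, -0.5, -0.9]
width: 0.295
```

Emit:
{"name": "play_rows", "arguments": {"series": [{"translation":[0.004,0.049,0],"spin":0},{"translation":[0.004,0.049,0],"spin":0},{"translation":[0.004,0.049,0],"spin":0},{"translation":[0.004,0.049,0],"spin":0},{"translation":[0.004,0.049,0],"spin":0}]}}

```text
time: 11.9
tool_pos: [0.5245, -0.0821, 0.1516]
tcp_rot: [-3.141, 0.002, 0.001]
wrist_force: [0.6, -0.3, -0.5]
width: 0.29
```

Emit:
{"name": "play_rows", "arguments": {"series": [{"translation":[0.004,0.049,0],"spin":0},{"translation":[0,0.049,0],"spin":0},{"translation":[0,0.04,0],"spin":0},{"translation":[0,0.01,0],"spin":0},{"translation":[0,0,0],"spin":0}]}}

```text
time: 12.4
tool_pos: [0.5284, -0.2295, 0.1514]
tcp_rot: [-3.141, 0.007, 0.002]
wrist_force: [0.7, 1.2, -1.1]
width: 0.291
```

Emit:
{"name": "play_rows", "arguments": {"series": [{"translation":[0,0,0],"spin":0},{"translation":[0,0,0],"spin":0},{"translation":[0,0,0],"spin":0}]}}

```text
time: 12.7
tool_pos: [0.529, -0.2266, 0.1521]
tcp_rot: [-3.141, -0.001, 0.001]
wrist_force: [1.2, -0.8, -1.0]
width: 0.294
```

```bash
python3 - <<'E'
from h import *
st(); im,c=snap('wrist','w7'); st()
hsv=cv2.cvtColor(im,cv2.COLOR_BGR2HSV); H,S,V=[hsv[...,i].astype(int) for i in range(3)]
for s,ce in blobs((H>4)&(H<18)&(S>90)&(V>80),40):
    print("cop",s,ce.round(1),"z.026",onz(c,*ce,.026).round(4),"z.072",onz(c,*ce,.072).round(4))
yy,xx=np.mgrid[:480,:640]
for s,ce in blobs((S<70)&(V>60)&(abs(xx-328)<16)&(abs(yy-360)<16),40): print("nub",s,ce.round(1),onz(c,*ce,.183).round(4))
E
```

```text
t 12.7 tcp [ 0.529  -0.2266  0.1521] yaw 0.03 z [-0.  0. -1.] F [ 1.2 -0.8 -1. ] w 0.294 q [-0.45  0.14  1.9   0.    1.1   1.12]
t 12.75 tcp [ 0.5291 -0.2268  0.1523] yaw 0.03 z [-0.  0. -1.] F [ 0.1  0.5 -0.6] w 0.296 q [-0.45  0.14  1.9   0.    1.1   1.12]
cop [322, 221, 18, 17, 239] [330.8 228.8] z.026 [ 0.529  -0.2287  0.026 ] z.072 [ 0.5423 -0.2283  0.072 ]
cop [177, 223, 47, 46, 1471] [200.5 245. ] z.026 [ 0.5168 -0.1354  0.026 ] z.072 [ 0.5322 -0.1509  0.072 ]
cop [290, 312, 75, 81, 4337] [326.8 351.6] z.026 [ 0.4288 -0.226   0.026 ] z.072 [ 0.4592 -0.2261  0.072 ]
nub [316, 352, 23, 24, 467] [326.9 364.1] [ 0.528  -0.2262  0.183 ]
```

View pics/w7.png

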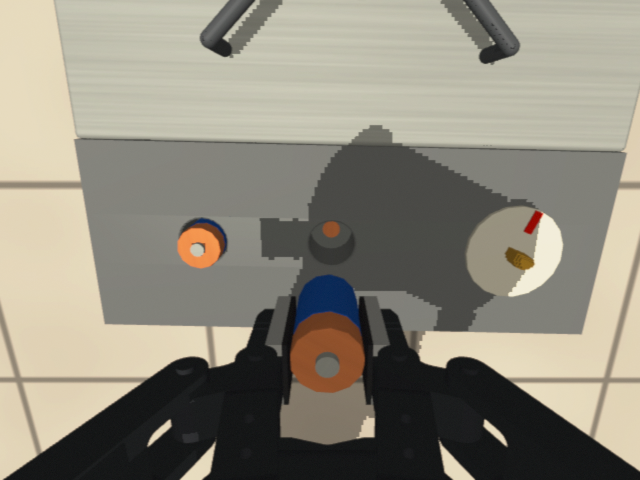

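Wrist view: cell_1 sits in well_b at (200,245). Cell_2 is held upright with its nub at (327,364), and well_a is at (331,242). I'll insert it.

Emit:
{"name": "play_rows", "arguments": {"series": [{"translation":[0.001,0.0015,0.03],"spin":0},{"translation":[0,0,0.03],"spin":0},{"translation":[0,0,0.005],"spin":0},{"translation":[0,0,0],"spin":0},{"translation":[0,0,0],"spin":0}]}}

```text
time: 13.25
tool_pos: [0.5309, -0.2298, 0.0886]
tcp_rot: [3.141, -0.001, 0.003]
wrist_force: [0.4, -0.6, -0.4]
width: 0.292
```

Emit:
{"name": "play_rows", "arguments": {"series": [{"translation":[0,0,0.008],"spin":0},{"translation":[0,0,0.008],"spin":0},{"translation":[0,0,0.007],"spin":0},{"translation":[0,0,0],"spin":0},{"translation":[0,0,0],"spin":0}]}}

```text
time: 13.75
tool_pos: [0.5296, -0.2296, 0.0638]
tcp_rot: [-3.141, 0.002, 0.002]
wrist_force: [0.5, 0.6, -1.2]
width: 0.294
```

Emit:
{"name": "play_rows", "arguments": {"series": [{"translation":[0,-0.001,0],"spin":0},{"translation":[0,0,0],"spin":0},{"translation":[0,0,0],"spin":0},{"translation":[0,0,0],"spin":0},{"translation":[0,0,0],"spin":0}], "jaw": 0.1}}

```text
time: 14.25
tool_pos: [0.53, -0.2288, 0.0645]
tcp_rot: [3.141, -0.002, 0.0]
wrist_force: [0.3, 0.3, -0.8]
width: 0.551
```

Emit:
{"name": "play_rows", "arguments": {"series": [{"translation":[0,0,-0.02],"spin":0},{"translation":[0,0,-0.04],"spin":0},{"translation":[0,0,-0.045],"spin":0},{"translation":[0,0,-0.04],"spin":0},{"translation":[0,0,0],"spin":0}]}}

```text
time: 14.75
tool_pos: [0.5342, -0.2308, 0.2174]
tcp_rot: [3.136, -0.002, 0.019]
wrist_force: [0.1, -1.0, -0.2]
width: 0.55
```

```bash
python3 - <<'E'
from h import *
st(); im,c=snap('wrist','w8'); st()
hsv=cv2.cvtColor(im,cv2.COLOR_BGR2HSV); H,S,V=[hsv[...,i].astype(int) for i in range(3)]
for s,ce in blobs((H>4)&(H<18)&(S>90)&(V>80),40):
    print("cop",s,ce.round(1),"z.072",onz(c,*ce,.072).round(4),"z.09",onz(c,*ce,.09).round(4))
# knob from w2
im,c=load('w2'); hsv=cv2.cvtColor(im,cv2.COLOR_BGR2HSV); cv2.imwrite("pics/k.png",cv2.resize(im[150:250,110:230],None,fx=5,fy=5,interpolation=cv2.INTER_NEAREST))
E
```

```text
t 14.75 tcp [ 0.5342 -0.2308  0.2174] yaw -0.08 z [ 0.012 -0.006 -1.   ] F [ 0.1 -1.  -0.2] w 0.55 q [-0.45  0.09  1.83 -0.    1.2   1.12]
t 14.8 tcp [ 0.5325 -0.23    0.2139] yaw -0.08 z [ 0.008 -0.004 -1.   ] F [-0.3  0.1 -0.3] w 0.55 q [-0.45  0.09  1.84  0.    1.2   1.12]
cop [203, 210, 35, 36, 890] [220.2 227.2] z.072 [ 0.5318 -0.1504  0.072 ] z.09 [ 0.5367 -0.1554  0.09  ]
cop [308, 212, 35, 35, 844] [324.8 229. ] z.072 [ 0.5303 -0.2294  0.072 ] z.09 [ 0.5353 -0.2294  0.09  ]
```

View pics/k.png

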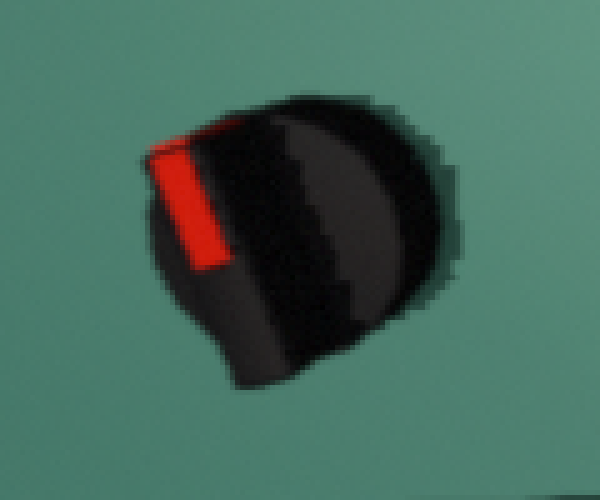

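Both cells sit at the same height in the wells. In the crop, the bar's top face runs from the tail at about (265,380) to the red pointer end at about (171,155), so its yaw is near +23°. I'll go over the knob at about (0.466,0.380).

Emit:
{"name": "play_rows", "arguments": {"series": [{"translation":[-0.005,-0.047,0],"spin":0},{"translation":[-0.005,-0.047,0],"spin":0},{"translation":[-0.005,-0.047,0],"spin":0},{"translation":[-0.005,-0.047,0],"spin":0},{"translation":[-0.005,-0.047,0],"spin":0}], "jaw": 0.3, "force": 80}}

```text
time: 15.3
tool_pos: [0.5037, 0.0079, 0.2075]
tcp_rot: [-3.141, 0.003, 0.004]
wrist_force: [0.7, 1.1, -0.4]
width: 0.65
```

Emit:
{"name": "play_rows", "arguments": {"series": [{"translation":[-0.005,-0.047,0],"spin":0},{"translation":[-0.005,-0.047,0],"spin":0},{"translation":[-0.005,-0.047,0],"spin":0},{"translation":[-0.005,-0.047,0],"spin":0},{"translation":[-0.005,-0.047,0],"spin":0}]}}

```text
time: 15.8
tool_pos: [0.4791, 0.2428, 0.2075]
tcp_rot: [3.14, -0.002, -0.004]
wrist_force: [0.6, -0.2, 0.2]
width: 0.651
```

Emit:
{"name": "play_rows", "arguments": {"series": [{"translation":[-0.005,-0.047,0],"spin":0},{"translation":[-0.005,-0.047,0],"spin":0},{"translation":[-0.005,-0.044,0],"spin":0},{"translation":[0,0,0.025],"spin":-0.9},{"translation":[0,0,0.025],"spin":-0.9}]}}

```text
time: 16.3
tool_pos: [0.465, 0.381, 0.1577]
tcp_rot: [3.131, 0.254, -0.0]
wrist_force: [0.4, -0.8, -0.4]
width: 0.65
```

Emit:
{"name": "play_rows", "arguments": {"series": [{"translation":[0,0,0.02],"spin":-0.9},{"translation":[0,0,0.01],"spin":-0.9},{"translation":[0,0,0],"spin":-0.9},{"translation":[0,0,0],"spin":0},{"translation":[0,0,0],"spin":0}]}}

```text
time: 16.8
tool_pos: [0.4653, 0.3789, 0.1282]
tcp_rot: [3.081, 0.608, -0.003]
wrist_force: [-0.0, -1.1, 0.9]
width: 0.648
```

```bash
python3 - <<'E'
from h import *
im,c=load('w2')
q=np.array([(147,160),(195,150),(240,388),(290,372)])/5+[110,150]
P=np.array([onz(c,*p,.053)[:2] for p in q]); d=(P[0]+P[1]-P[2]-P[3])/2
print("w2 centre",P.mean(0).round(4),"len",np.linalg.norm(d).round(4),"w",np.linalg.norm(P[0]-P[1]).round(4),"yaw",np.degrees(np.arctan2(d[1],d[0])))
st(); im,c=snap('wrist','w9'); st()
u,v=[int(a) for a in proj(c,[.466,.38,.05])]; print(u,v)
x0,y0=max(u-100,0),max(v-75,0); print(x0,y0)
cv2.imwrite("pics/k2.png",cv2.resize(np.clip(im[y0:y0+150,x0:x0+200].astype(float)*1.6,0,255).astype(np.uint8),None,fx=4,fy=4,interpolation=cv2.INTER_CUBIC))
E
```

```text
w2 centre [0.4657 0.3809] len 0.0394 w 0.0082 yaw 15.503316054710112
t 16.8 tcp [0.4653 0.3789 0.1282] yaw 22.31 z [-0.001 -0.001 -1.   ] F [-0.  -1.1  0.9] w 0.648 q [ 0.64  0.21  1.87 -0.    1.06  1.82]
t 16.85 tcp [0.4656 0.3791 0.1287] yaw 22.33 z [-0.001 -0.    -1.   ] F [-0.2  1.   0. ] w 0.651 q [0.64 0.21 1.87 0.   1.06 1.82]
326 249
226 174
```

View pics/k2.png

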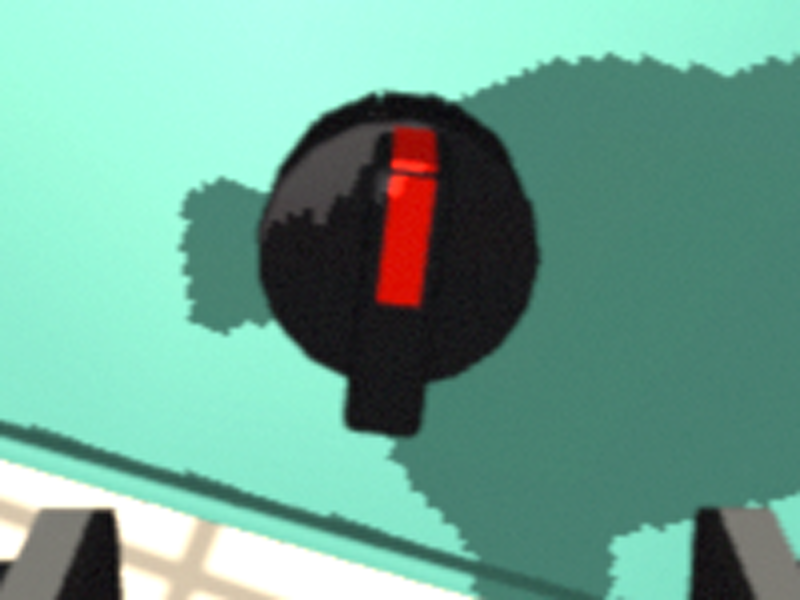

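Crop: the bar's red stripe runs from (413,175) to the tail at (385,432), which is tilted about 6° clockwise from the tool's x. That puts the bar's yaw near 16°, in line with the 15.5° from the other view.

```bash
python3 - <<'E'
from h import *
im,c=load('w9')
q=np.array([(413,176),(385,433),(399,303)])/4+[226,174]-.4
P=np.array([onz(c,*p,.053)[:2] for p in q]); d=P[0]-P[1]
print("centre",((P[0]+P[1])/2).round(4),"len",np.linalg.norm(d).round(4),"yaw",np.degrees(np.arctan2(d[1],d[0])), "stripe yaw",np.degrees(np.arctan2(*(P[0]-P[2])[::-1])))
# shaft flat from several collar views: red mark direction about centre
for t in("w1b","w7"):
    im,c=load(t); hsv=cv2.cvtColor(im,cv2.COLOR_BGR2HSV); H,S,V=[hsv[...,i].astype(int) for i in range(3)]
    m=((H<5)|(H>174))&(S>150)&(V>80)
    for s,ce in blobs(m,40,600):
        l=m[s[1]:s[1]+s[3],s[0]:s[0]+s[2]]; ys,xs=np.nonzero(l)
        W=np.array([onz(c,x+s[0],y+s[1],.07)[:2] for x,y in zip(xs,ys)]); e=np.linalg.eigh(np.cov(W.T))[1][:,1]; e*=np.sign(e[0])
        r=W.mean(0)-[.5275,-.3385]
        print(t,s,W.mean(0).round(4),"radial",np.degrees(np.arctan2(r[1],r[0])),"axis",np.degrees(np.arctan2(e[1],e[0])))
E
```

```text
centre [0.4663 0.3809] len 0.0399 yaw 16.38688198273872 stripe yaw 16.3162141775217
w1b [397, 91, 14, 21, 125] [ 0.5463 -0.3467] radial -23.617568237327887 axis -21.891398536038693
w7 [524, 211, 19, 23, 192] [ 0.546  -0.3471] radial -24.884543990213164 axis -22.008075903032317
```

Emit:
{"name": "play_rows", "arguments": {"series": [{"translation":[0,0,0],"spin":0.6},{"translation":[0,0,0],"spin":0.6},{"translation":[0.001,-0.0015,0.03],"spin":0},{"translation":[0,0,0.03],"spin":0},{"translation":[0,0,0.015],"spin":0}]}}

```text
time: 17.35
tool_pos: [0.4651, 0.38, 0.052]
tcp_rot: [3.108, 0.447, -0.004]
wrist_force: [0.8, -0.3, -0.4]
width: 0.651
```

Emit:
{"name": "play_rows", "arguments": {"series": [{"translation":[0,0,0],"spin":0},{"translation":[0,0,0],"spin":0},{"translation":[0,0,0],"spin":0}]}}

```text
time: 17.65
tool_pos: [0.4676, 0.3819, 0.056]
tcp_rot: [-3.108, -0.448, -0.004]
wrist_force: [0.2, 0.3, 0.2]
width: 0.653
```

```bash
python3 -c "
from h import *
st()"
```

```text
t 17.65 tcp [0.4676 0.3819 0.056 ] yaw 16.4 z [ 0.002  0.002 -1.   ] F [0.2 0.3 0.2] w 0.653 q [0.64 0.29 1.92 0.   0.93 1.93]
```

Emit:
{"name": "play_rows", "arguments": {"series": [{"translation":[0,0,0.011],"spin":0},{"translation":[0,0,0.0105],"spin":0},{"translation":[0,0,0],"spin":0},{"translation":[0,0,0],"spin":0},{"translation":[0,0,0],"spin":0}]}}

```text
time: 18.15
tool_pos: [0.4664, 0.3811, 0.0328]
tcp_rot: [3.109, 0.449, -0.0]
wrist_force: [0.0, -0.2, -0.1]
width: 0.652
```

Emit:
{"name": "play_rows", "arguments": {"series": [{"translation":[0,0,0],"spin":0},{"translation":[0,0,0],"spin":0},{"translation":[0,0,0],"spin":0},{"translation":[0,0,0],"spin":0},{"translation":[0,0,0],"spin":0}], "jaw": -1, "force": 80}}

```text
time: 18.65
tool_pos: [0.4667, 0.3812, 0.0331]
tcp_rot: [-3.109, -0.448, -0.001]
wrist_force: [0.9, 0.3, 2.2]
width: 0.117
```

Emit:
{"name": "play_rows", "arguments": {"series": [{"translation":[0,0,0],"spin":0},{"translation":[0,0,0],"spin":0},{"translation":[0,0,0],"spin":0},{"translation":[0,0,0],"spin":0}]}}

```text
time: 19.05
tool_pos: [0.4667, 0.3812, 0.0332]
tcp_rot: [-3.109, -0.448, -0.001]
wrist_force: [0.7, -0.7, 3.3]
width: 0.123
```

Gripped. I'll lift, carry at the same yaw (joint 6 would pass its range if I turned here), then turn over the shaft.

Emit:
{"name": "play_rows", "arguments": {"series": [{"translation":[0,0,-0.03],"spin":0},{"translation":[0,0,-0.05],"spin":0},{"translation":[0,0,-0.05],"spin":0},{"translation":[-0.0096,0.047,-0.01],"spin":0},{"translation":[-0.0096,0.047,0],"spin":0}]}}

```text
time: 19.55
tool_pos: [0.4763, 0.2865, 0.1764]
tcp_rot: [-3.106, -0.453, -0.01]
wrist_force: [0.5, -0.4, -0.8]
width: 0.119
```

Emit:
{"name": "play_rows", "arguments": {"series": [{"translation":[-0.0096,0.047,0],"spin":0},{"translation":[-0.0096,0.047,0],"spin":0},{"translation":[-0.0096,0.047,0],"spin":0},{"translation":[-0.0096,0.047,0],"spin":0},{"translation":[-0.0096,0.047,0],"spin":0}]}}

```text
time: 20.05
tool_pos: [0.494, 0.0447, 0.1722]
tcp_rot: [-3.109, -0.449, 0.002]
wrist_force: [1.6, 0.7, 0.2]
width: 0.122
```

Emit:
{"name": "play_rows", "arguments": {"series": [{"translation":[-0.0096,0.047,0],"spin":0},{"translation":[-0.0096,0.047,0],"spin":0},{"translation":[-0.0096,0.047,0],"spin":0},{"translation":[-0.0096,0.047,0],"spin":0},{"translation":[-0.0096,0.047,0],"spin":0}]}}

```text
time: 20.55
tool_pos: [0.5144, -0.1941, 0.1721]
tcp_rot: [-3.109, -0.448, 0.001]
wrist_force: [0.1, 0.9, -0.4]
width: 0.118
```

Emit:
{"name": "play_rows", "arguments": {"series": [{"translation":[-0.0096,0.047,0],"spin":0},{"translation":[-0.0096,0.047,0],"spin":0},{"translation":[-0.01,0.0022,0],"spin":0.9},{"translation":[0,0,0],"spin":1},{"translation":[0,0,0],"spin":1}]}}

```text
time: 21.05
tool_pos: [0.5133, -0.2934, 0.1715]
tcp_rot: [-3.14, -0.044, 0.003]
wrist_force: [0.3, 0.4, -1.3]
width: 0.119
```

Emit:
{"name": "play_rows", "arguments": {"series": [{"translation":[0,0,0],"spin":1},{"translation":[0,0,0],"spin":1},{"translation":[0,0,0],"spin":1},{"translation":[0,0,0],"spin":1},{"translation":[0,0,0],"spin":1}]}}

```text
time: 21.55
tool_pos: [0.5138, -0.2925, 0.1717]
tcp_rot: [-3.076, 0.634, 0.003]
wrist_force: [0.2, -0.2, -1.2]
width: 0.12
```

Emit:
{"name": "play_rows", "arguments": {"series": [{"translation":[0,0,0],"spin":0},{"translation":[0,0,0],"spin":0},{"translation":[0,0,0],"spin":0}]}}

```text
time: 21.85
tool_pos: [0.5142, -0.2929, 0.1724]
tcp_rot: [-3.078, 0.626, 0.001]
wrist_force: [-0.3, 0.5, -0.4]
width: 0.117
```

```bash
python3 -c "
from h import *
st(); snap('wrist','w10'); st()"
```

```text
t 21.85 tcp [ 0.5142 -0.2929  0.1724] yaw -23.0 z [-0.001  0.    -1.   ] F [-0.3  0.5 -0.4] w 0.117 q [-0.56  0.15  1.85  0.    1.14  1.41]
t 21.9 tcp [ 0.5143 -0.2929  0.1725] yaw -23.02 z [-0.  0. -1.] F [ 0.4 -0.4 -0.3] w 0.121 q [-0.56  0.15  1.85  0.    1.14  1.41]
```

View pics/w10.png

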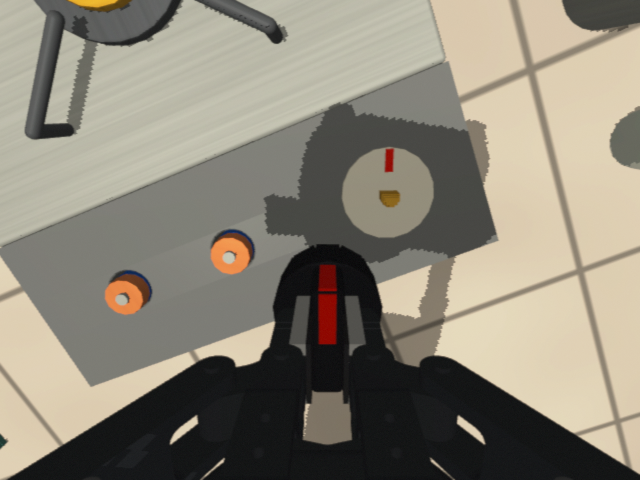

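Wrist view: both cells are seated, at (126,296) and (231,255). The knob is held with its pointer straight up in the image, and the collar at (388,192) has its red mark also straight up, so the yaws match. I'm about 45 mm short of the shaft, so I'll refine the target.

```bash
python3 - <<'E'
from h import *
im,c=load('w10'); hsv=cv2.cvtColor(im,cv2.COLOR_BGR2HSV); H,S,V=[hsv[...,i].astype(int) for i in range(3)]
yy,xx=np.mgrid[:480,:640]; reg=(abs(xx-388)<56)&(abs(yy-192)<56)
m=reg&(((V>115))|((S>130)))
m=cv2.morphologyEx(m.astype(np.uint8),cv2.MORPH_OPEN,np.ones((5,5)))
cs,_=cv2.findContours(m,cv2.RETR_EXTERNAL,cv2.CHAIN_APPROX_NONE); k=max(cs,key=cv2.contourArea)
print(cv2.boundingRect(k)); P=np.array([onz(c,*p[0],.07)[:2] for p in k]); A=np.c_[2*P,np.ones(len(P))]
sol=np.linalg.lstsq(A,(P**2).sum(1),rcond=None)[0]; ctr=sol[:2]; print("collar",ctr.round(4),"r",np.sqrt(sol[2]+ctr@ctr).round(4))
red=((H<5)|(H>174))&(S>150)&(V>60)
for s,ce in blobs(red,40):
    z=.07 if ce[1]<200 else .1725+.02
    q=onz(c,*ce,z)[:2]; l=red[s[1]:s[1]+s[3],s[0]:s[0]+s[2]]; ys,xs=np.nonzero(l)
    W=np.array([onz(c,x+s[0],y+s[1],z)[:2] for x,y in zip(xs,ys)]); e=np.linalg.eigh(np.cov(W.T))[1][:,1]; e*=np.sign(e[0])
    r=q-ctr; print(s,q.round(4),"axis",np.degrees(np.arctan2(e[1],e[0])).round(1),"radial",np.degrees(np.arctan2(r[1],r[0])).round(1))
br=reg&(H>12)&(H<28)&(S>110)
for s,ce in blobs(br,40): print("brass",s,ce.round(1),onz(c,*ce,.086).round(4))
s=bot.read_state(); y=np.radians(-23); d=ctr-s["tool_pos"][:2]; print("tool d",d@[np.cos(y),np.sin(y)],d@[np.sin(y),-np.cos(y)])
E
```

```text
(342, 147, 91, 90)
collar [ 0.527  -0.3387] r 0.0283
[385, 149, 9, 23, 174] [ 0.5459 -0.3467] axis -22.7 radial -22.9
[318, 265, 19, 27, 460] [ 0.5373 -0.3023] axis -23.5 radial 74.1
[318, 294, 19, 51, 963] [ 0.5233 -0.2963] axis -23.0 radial 95.0
brass [380, 190, 20, 17, 276] [389.4 197.8] [ 0.5279 -0.3379  0.086 ]
tool d 0.029536002687501457 0.0371692917937761
```

Emit:
{"name": "play_rows", "arguments": {"series": [{"translation":[0.015,0.0185,0],"spin":0},{"translation":[0.0147,0.0187,0],"spin":0},{"translation":[0,0,0.025],"spin":0},{"translation":[0,0,0.02],"spin":0},{"translation":[0,0,0.007],"spin":0}]}}

```text
time: 22.4
tool_pos: [0.5256, -0.338, 0.118]
tcp_rot: [-3.076, 0.628, 0.006]
wrist_force: [-0.6, -0.7, -0.9]
width: 0.114
```

Emit:
{"name": "play_rows", "arguments": {"series": [{"translation":[0,0,0],"spin":0},{"translation":[0,0,0],"spin":0},{"translation":[0,0,0],"spin":0},{"translation":[0,0,0],"spin":0}]}}

```text
time: 22.8
tool_pos: [0.528, -0.3393, 0.1223]
tcp_rot: [3.077, -0.628, 0.004]
wrist_force: [1.2, -0.2, -1.2]
width: 0.121
```

```bash
python3 - <<'E'
from h import *
s=st(); y=np.radians(-23); d=np.array([.5272,-.3386])-s["tool_pos"][:2]; print("tool d",d@[np.cos(y),np.sin(y)],d@[np.sin(y),-np.cos(y)])
E
```

```text
t 22.8 tcp [ 0.528  -0.3393  0.1223] yaw -23.06 z [ 0.002 -0.001 -1.   ] F [ 1.2 -0.2 -1.2] w 0.121 q [-0.61  0.26  1.82  0.    1.06  1.36]
tool d -0.0010327150154637401 -0.0003396496785603399
```

Emit:
{"name": "play_rows", "arguments": {"series": [{"translation":[0,0,0.003],"spin":0},{"translation":[0,0,0.003],"spin":0},{"translation":[0,0,0.003],"spin":0},{"translation":[0,0,0.003],"spin":0},{"translation":[0,0,0],"spin":0}]}}

```text
time: 23.3
tool_pos: [0.5267, -0.3386, 0.1079]
tcp_rot: [-3.077, 0.628, 0.002]
wrist_force: [0.4, -0.0, -1.0]
width: 0.123
```

Emit:
{"name": "play_rows", "arguments": {"series": [{"translation":[0,0,0],"spin":0},{"translation":[0,0,0],"spin":0},{"translation":[0,0,0],"spin":0}]}}

```text
time: 23.6
tool_pos: [0.5273, -0.339, 0.109]
tcp_rot: [3.078, -0.629, 0.001]
wrist_force: [1.1, -0.3, -0.7]
width: 0.119
```

The knob underside is below the shaft's tip with no contact force, so the bore is on the shaft. I'll go further down.

Emit:
{"name": "play_rows", "arguments": {"series": [{"translation":[0,0,0.003],"spin":0},{"translation":[0,0,0.003],"spin":0},{"translation":[0,0,0.003],"spin":0},{"translation":[0,0,0],"spin":0},{"translation":[0,0,0],"spin":0}]}}

```text
time: 24.1
tool_pos: [0.527, -0.3388, 0.0995]
tcp_rot: [-3.078, 0.629, 0.001]
wrist_force: [0.6, -0.5, -0.8]
width: 0.121
```

Emit:
{"name": "play_rows", "arguments": {"series": [{"translation":[0,0,0.002],"spin":0},{"translation":[0,0,0],"spin":0},{"translation":[0,0,0],"spin":0}]}}

```text
time: 24.4
tool_pos: [0.5275, -0.3391, 0.0982]
tcp_rot: [3.078, -0.629, 0.001]
wrist_force: [0.5, -0.4, 1.4]
width: 0.117
```

Emit:
{"name": "play_rows", "arguments": {"series": [{"translation":[0,0,0.002],"spin":0},{"translation":[0,0,0],"spin":0},{"translation":[0,0,0],"spin":0}]}}

```text
time: 24.7
tool_pos: [0.5275, -0.3391, 0.0962]
tcp_rot: [3.078, -0.628, 0.001]
wrist_force: [1.4, 0.6, 3.4]
width: 0.123
```

Emit:
{"name": "play_rows", "arguments": {"series": [{"translation":[0,0,0.002],"spin":0},{"translation":[0,0,0],"spin":0},{"translation":[0,0,0],"spin":0}]}}

```text
time: 25.0
tool_pos: [0.5275, -0.3391, 0.0941]
tcp_rot: [3.078, -0.628, 0.001]
wrist_force: [-0.0, -0.3, 4.5]
width: 0.12
```

Emit:
{"name": "play_rows", "arguments": {"series": [{"translation":[0,0,0.002],"spin":0},{"translation":[0,0,0],"spin":0},{"translation":[0,0,0],"spin":0}]}}

```text
time: 25.3
tool_pos: [0.5275, -0.3391, 0.0923]
tcp_rot: [3.078, -0.628, 0.001]
wrist_force: [-0.1, -0.5, 6.2]
width: 0.118
```

Emit:
{"name": "play_rows", "arguments": {"series": [{"translation":[0,0,0.002],"spin":0},{"translation":[0,0,0],"spin":0},{"translation":[0,0,0],"spin":0}]}}

```text
time: 25.6
tool_pos: [0.5276, -0.3392, 0.092]
tcp_rot: [3.078, -0.628, 0.002]
wrist_force: [-2.7, 2.9, 14.0]
width: 0.124
```

The force followed the spring (3.4, 4.5, then 6.2 N) and jumped to 14 N at z=0.092, so it's at the stop. I'll add a small margin, hold, and check.

Emit:
{"name": "play_rows", "arguments": {"series": [{"translation":[0,0,0.001],"spin":0},{"translation":[0,0,0],"spin":0},{"translation":[0,0,0],"spin":0},{"translation":[0,0,0],"spin":0},{"translation":[0,0,0],"spin":0}]}}

```text
time: 26.1
tool_pos: [0.5277, -0.3393, 0.0919]
tcp_rot: [3.078, -0.628, 0.002]
wrist_force: [-4.5, 3.1, 17.7]
width: 0.119
```

Emit:
{"name": "play_rows", "arguments": {"series": [{"translation":[0,0,0],"spin":0},{"translation":[0,0,0],"spin":0},{"translation":[0,0,0],"spin":0},{"translation":[0,0,0],"spin":0},{"translation":[0,0,0],"spin":0}]}}

```text
time: 26.6
tool_pos: [0.5277, -0.3393, 0.0919]
tcp_rot: [3.078, -0.628, 0.002]
wrist_force: [-5.6, 2.9, 17.3]
width: 0.121
```

```bash
python3 - <<'E'
from h import *
st(); snap('wrist','w11'); a,_=snap('scene','s11'); b,_=snap('side','d11'); st()
w=cv2.imread("pics/w11.png")
cv2.imwrite("pics/fin.png",np.vstack([np.hstack([cv2.resize(w,(400,300)),cv2.resize(a[130:280,200:400],(400,300))]),np.hstack([cv2.resize(b,(400,300)),cv2.resize(a,(400,300))])]))
E
```

```text
t 26.6 tcp [ 0.5277 -0.3393  0.0919] yaw -23.08 z [ 0.001 -0.001 -1.   ] F [-5.6  2.9 17.3] w 0.121 q [-0.61  0.29  1.84 -0.    1.01  1.36]
t 26.75 tcp [ 0.5277 -0.3393  0.0919] yaw -23.08 z [ 0.001 -0.001 -1.   ] F [-4.3  3.5 18.4] w 0.12 q [-0.61  0.29  1.84 -0.    1.01  1.36]
```

View pics/fin.png

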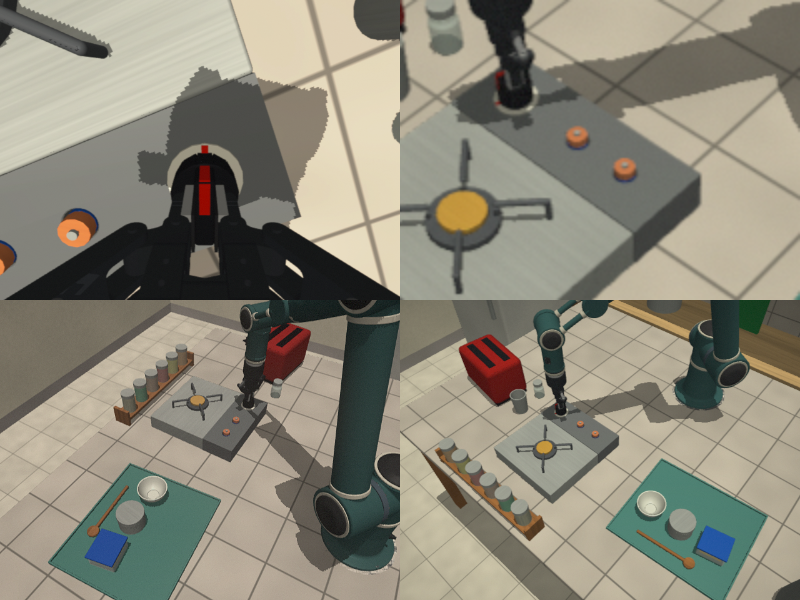

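Final composite: the knob sits flush on the collar with the red marks in line (205,150 and 205,190), both cells are in the wells (577,137 and 624,169 in the zoomed crop), and the bystanders look unmoved. The hold is steady at about 17 N, so I'm handing in.

```bash
python3 -c "
from h import *
print(bot.finish_job()); st()"
```

```text
the job is handed in; nothing more can be done
None
the job is handed in; nothing more can be done
```

The job is done and handed in at about 27 s of the 72 s allowed, with the arm still holding the knob pressed down.

- **Cells:** cell_1 went into well_b first, then cell_2 into well_a, both plus end up and let go. The close-up views put both tops at the right place and at seated height.
- **Knob:** I turned it about 39° so its pointer matched the shaft's flat. Both measured about -23°, within 0.5° of each other. It slid down the shaft with no contact force until it met the collar.
- **Press:** from the collar it went down 6 mm. The force rose with the spring from 3.4 to 6.2 N, then jumped at the stop. It held steady at about 17–18 N with a side force of about 5 N.
- **Everything else:** the last pictures show the other items where they were. I judged this by eye and did not measure it.

No check failed. My first by-eye estimate of the knob's yaw (23°) disagreed with the measured 16°. A closer picture confirmed 16° before I gripped it.

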